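# Trip the cash box catch and hold its lid open

## Robot

A 6-joint arm with a two-finger parallel gripper is mounted at the origin on a cart in front of the work surface, level with it; the furniture and walls round the work are solid. World frame = base frame: x ahead of the robot, y to its left, z up, the work surface at z = 0. Lengths are in m, angles in rad, forces in N, time in s.
With the tool pointing down it reaches from about 0.35 to 0.8 m from the base axis. Payload 7.3 kg.
Tool frame: the origin (TCP) lies midway between the tips of the shut fingers; the grasp point (between the pads) lies 19 mm behind it; z points along the fingers, y is the line along which they close (so a half turn about z gives the same grasp; the last joint's range is limited). The gripper opens to 85 mm and grips with 20 to 120 N. Pads are 22 mm wide; open, the fingers measure 114 mm over their backs; the gripper's body (76 mm by 85 mm) begins 54 mm behind the grasp point. The pads swing forward as they close: fully open they stand 13 mm farther back than shut.
Start: joints at [1.122, 0.342, 1.524, -0, 1.275, -0.146], TCP at [0.157, 0.501, 0.231] pointing down, gripper open.
Joint ranges: [-2.53, 2.53], [-0.77, 2.02], [0.04, 2.7], [-1, 4.14], [0.28, 2.66], [-3.11, 3.11]. Speed limits (rad/s): [2.57, 2.57, 3.14, 3.14, 3.14, 3.14].

## Interface

Orientations are given as a unit quaternion [x, y, z, w].
In Python, from station import robot, imaging gives the robot as it stands.
- The arm moves only by the tool play_rows, never from a script. Its argument "plan" is one flat list of numbers, 7 for each row, row after row: the shift along the tool's x, y, z in cm, then the turn, a rotation vector about the tool's x, y, z in rad, then the opening, from 0 (shut) to 1 (fully open). In form: [x, y, z, rx, ry, rz, claw, x, y, z, rx, ry, rz, claw, ...]. A call has 1 to 12 rows; each row shifts and turns the commanded pose from where the row before left it, along the tool's axes as they then stand; what a row does not reach is not made up. A row lasts 1/8 s, in which the tool goes at most 62.5 mm and 10.7 degrees, less where a joint would pass 70% of its speed; a pose out of reach is approached as far as the arm can. A call is refused whole if a number of a shift passes 6.25 or a number of a turn 0.188, either way. A call with a gripper value outside its range is refused whole. The fingers move at their own pace and stop on an object; "grip_force" is the grip in N (left out, the last holds). Time passes only in rows, so rows that do not move let the fingers close. It gives the time, the measured TCP pose, the force, the opening and the grip force at its end, in the units of the state.
- robot.read_state(): the state, without advancing time (a new reading comes with each control period).
- imaging.snapshot(name): name is "side" or "top"; returns the picture (384x512x3 uint8, red, green, blue); there is no depth.
- imaging.calibration(name): a dict with "fx", "fy", "cx", "cy" (pixels), "rvec" (rotation vector, rad) and "tvec" (3), from world to camera coordinates, as OpenCV has them. Camera axes: x right, y down, z forward; pixel columns grow to the right and rows downward; lengths in m; the calibration is good to about 2 mm. A picture is of the moment at which its call begins. calibration takes no time and is no camera call.
- robot.sign_off(): hands the job in; it is judged then, once.
The state is a dict: "t": time; "joint_positions": joint angles; "dq": joint speeds; "effort": joint torques, N m; "eef_pos": TCP position; "orientation": TCP orientation; "contact_force": force on the tool from outside, world axes, zero at the start; "ft_torque": the same for the moment, N m; "width": finger opening in m; "grasp_force": force on a finger pad.
Only numpy, scipy, OpenCV 4.12 (cv2) and the standard library are available. Lean on these libraries where they do the work, as an engineer would, in place of code of your own. Each camera call takes 0.05 s, during which the arm holds its last target. There are 200 camera calls.

## Task

Open the cash box on the counter for a colleague who is about to take out coin rolls: press the trip lever at its side all the way down to release the catch, let go of the lever, then take the lid by its pull bar, raise it to 60 degrees above closed and keep holding it there, since it springs down if let go. Finish while still holding the lid steady at that angle, never swing it past 80 degrees, and leave the things standing round the box where they are.

Things in the scene. Friction and masses are not known exactly. Their poses are not given: they have to be found in the camera images.
- cashbox: Grey steel cash box fixed to the counter, 140 deep (x), 190 wide (y), 84 mm high without lid. Origin: centre of its underside. x points from its front (lid bar, robot side) to the hinge side, y to its left (lever side), z up; turned up to 0.3 rad. Lid hinge line: along y at x +73, z +86 mm. Coin rolls stand inside below the rim.
- lid (a joint): Lid angle, rad: 0 closed, grows as it opens, stop at 1.8; 60 degrees = 1.047. Flat grey plate 140 x 190 x 5 mm, 0.22 kg. The trip lever's hook holds it shut; once tripped, a spring pops it ajar to about 0.25 and it stays there by itself. Raised further it pulls back down to that (about 2 N at the bar at 60 degrees).
- lid_hinge (a point): Middle of the lid's hinge line, at the rear top edge of the box. The hinge line runs along the box's y axis.
- pull_bar (a point): Middle of the lid's round steel pull bar: 10 mm thick, 110 long, along box y, in the lid's plane, 188 mm from the hinge line, 45 ahead of the lid's front edge (40 mm free gap), on 8 mm rods at its ends. Shut: 87 mm above counter. At lid angle a: 188cos(a) before, 188sin(a) above the hinge. It can turn between fingers that pinch it from above along box x. Its frame turns with the lid.
- trip_lever (a joint): Angle of the trip lever in rad: 0 at rest, 0.35 at the stop, fully pressed. A spring returns it; the catch frees the lid at about 0.26.
- paddle (a point): Centre of the top of the trip lever's paddle, a flat dark plate 34 (box x) by 30 mm, to the left of the box, 75 mm above the counter at rest, 59 mm outside the left wall. Press it down: over the full stroke it goes down 17 mm and outward 5 mm; 2 N at first, 6 N at the stop.
- card_terminal: Bystander: dark card terminal lying farther left on the counter mat (8 mm thick), 155 x 70 x 26 mm; origin centre of its underside.
- carton: Bystander: small flat white carton lying to the left of the lever on the counter mat (8 mm thick), 62 x 135 x 28 mm; origin centre of its underside.
- tape_roll: Bystander: roll of tape lying flat behind the box, 86 mm across, 24 mm high; origin centre of its underside.
- note_block: Bystander: square block of notes behind the box, 74 x 74 x 23 mm; origin centre of its underside.

How it is judged:
By the outcome, as a careful person would: the job done as asked, in the order asked, and still so for the second after the job is handed in, while the arm keeps its last pose, push and grip.
It also fails if it takes over 45 s, if anything falls off the work surface, if the arm or the gripper's body presses on something with over 40 N, if the wrist force passes 120 N, or if a joint passes its speed limit or range.

## Working session

There is one attempt and no reset: what is moved stays moved. The work goes in short steps, Python scripts to look and compute and a tool call to move; the robot and the scene stay as the last step left them, time stands still between calls to the robot, and variables do not carry over. Pictures are saved under pics/ and viewed, at most 10 in all, crops included, and the job is handed in when it is done.

Besides the shell and the picture viewer there is one more tool, called after "Call:" by a JSON object that holds its "fn" and its "kwargs", one argument or row to a line. play_rows: Moves the arm, as the interface text tells. Its arguments: {"type":"object","properties":{"plan":{"type":"array","items":{"type":"number"}},"grip_force":{"type":"number"}},"required":["plan"]}

```bash
mkdir -p pics; ls; python3 - <<'E'
from station import robot, imaging
import cv2
for n in("top","side"):
    cv2.imwrite(f"pics/{n}0.png",cv2.resize(imaging.snapshot(n)[:,:,::-1],(800,600),interpolation=cv2.INTER_CUBIC)); print(imaging.calibration(n))
print(robot.read_state())
E
```

```text
pics
{'fx': 455.96918864545535, 'fy': 455.96918864545535, 'cx': 263.50665378633244, 'cy': 187.3706127778969, 'rvec': array([ 2.15781984, -2.18443223,  0.08240563]), 'tvec': array([0.10425203, 0.61233361, 1.24888199])}
{'fx': 358.1553452350816, 'fy': 358.1553452350816, 'cx': 260.4489395906301, 'cy': 200.34022938788567, 'rvec': array([ 2.02598033, -0.42585475,  0.24108191]), 'tvec': array([-0.51523031,  0.24398999,  0.78111027])}
{'t': 0.1, 'joint_positions': array([ 1.12200619e+00,  3.42646312e-01,  1.52489295e+00,  1.11287226e-05,
        1.27541616e+00, -1.46028070e-01]), 'dq': array([ 0.0014288 , -0.00161568, -0.00239361, -0.00025585,  0.00215959,
       -0.00037265]), 'effort': array([ 1.47559400e-03, -4.34449840e+01, -2.46492094e+01, -2.42929273e-04,
        4.56344074e-03, -5.82055441e-05]), 'eef_pos': array([0.15636959, 0.50080708, 0.23070892]), 'orientation': array([ 1.50805087e-01,  9.88563281e-01, -6.49910388e-04, -2.04763994e-04]), 'contact_force': array([ 0.43493718, -0.04133907, -0.28780464]), 'ft_torque': array([-0.01106416, -0.05097474,  0.01004478]), 'grasp_force': 0.0, 'width': 0.08552767702812336}
```

View pics/top0.png

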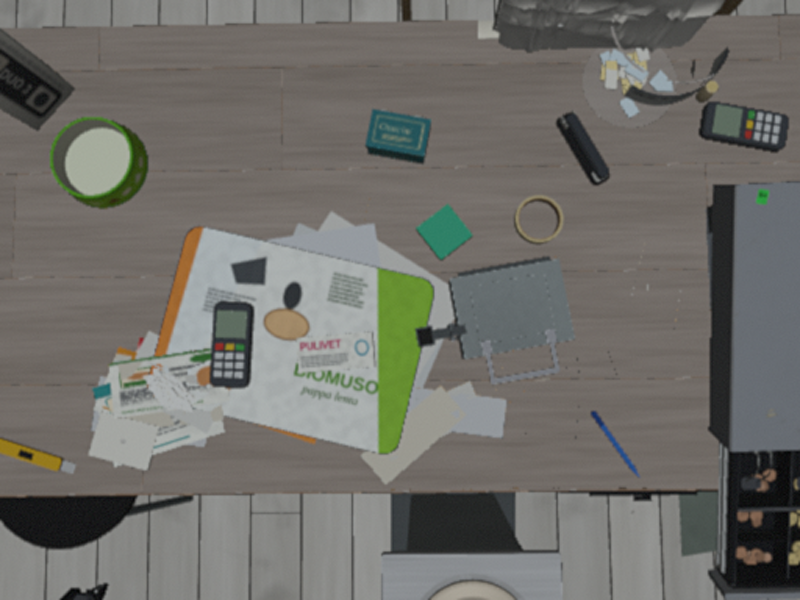

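View pics/side0.png

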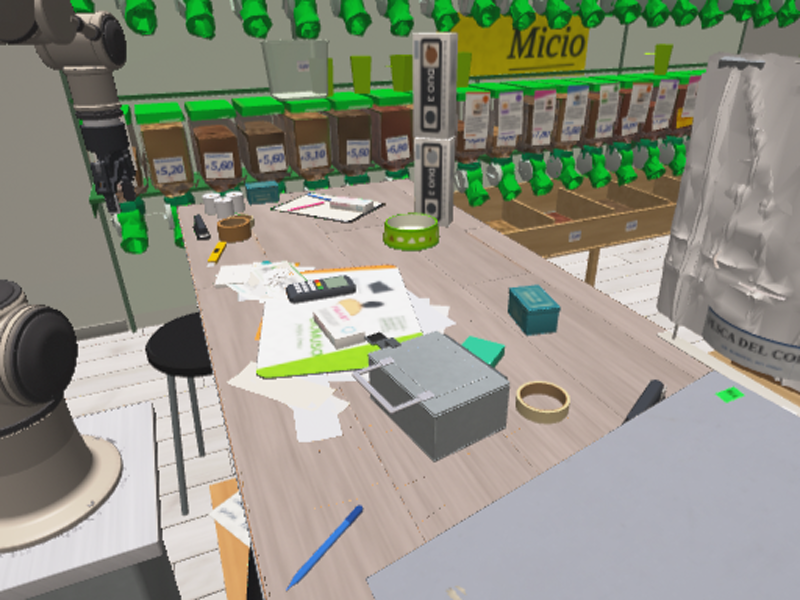

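The top view shows the box with lid corners near (450,278), (557,258), (573,340) and (465,360). The bar runs (492,383)–(558,372), the paddle is at (425,337), and the carton is at (337,350). The view is up = +x and left = +y. I'll zoom in to refine these.

```bash
python3 - <<'E'
from station import imaging
import cv2
t=imaging.snapshot("top")[150:260,200:380,::-1]; s=imaging.snapshot("side")[190:300,210:340,::-1]
cv2.imwrite("pics/tc.png",cv2.resize(t,(720,440),interpolation=cv2.INTER_CUBIC))
cv2.imwrite("pics/sc.png",cv2.resize(s,(650,550),interpolation=cv2.INTER_CUBIC))
E
```

```text
(no output)
```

View pics/tc.png

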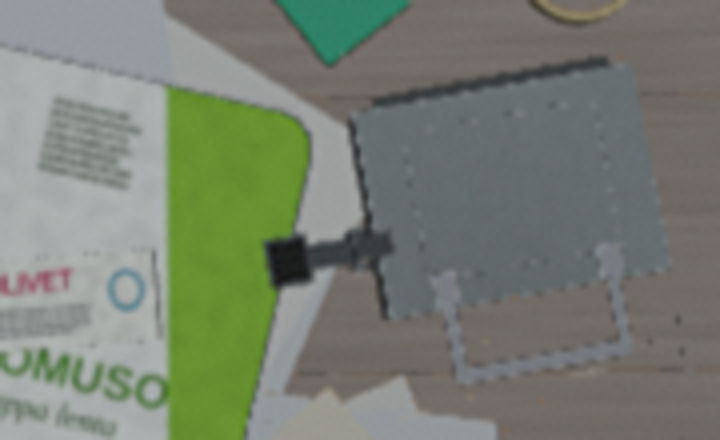

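View pics/sc.png

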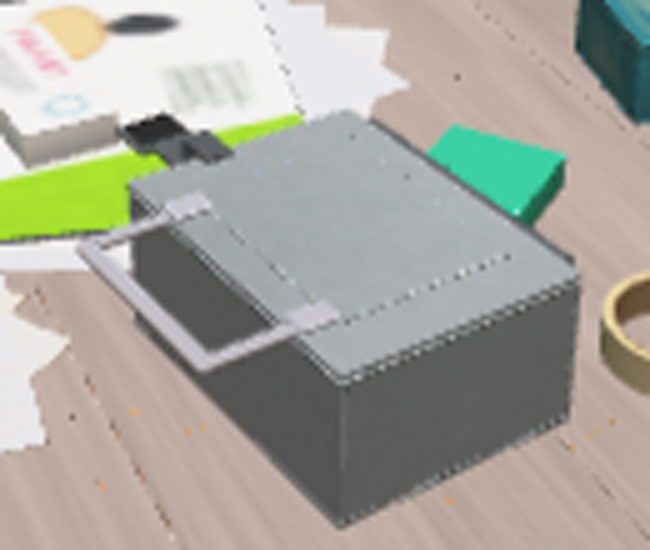

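The crops show the lid corners, bar ends and paddle (top crop: 289,261) clearly. Next is a joint fit.

```bash
cat > h.py <<'E'
import numpy as np, cv2
from station import robot, imaging
from scipy.spatial.transform import Rotation as R
C={n:imaging.calibration(n) for n in("top","side")}
def proj(n,P):
    c=C[n];K=np.array([[c['fx'],0,c['cx']],[0,c['fy'],c['cy']],[0,0,1]])
    return cv2.projectPoints(np.array(P,float).reshape(-1,3),c['rvec'],c['tvec'],K,None)[0][:,0]
E
python3 - <<'E'
from h import *
from scipy.optimize import least_squares
T=[((388,318),(-70,95,89)),((668,268),(-70,-95,89)),((632,64),(70,-95,89)),((355,112),(70,95,89)),((462,376),(-115,55,87)),((628,347),(-115,-55,87))]
S=[((345,381),(-70,-95,89)),((341,526),(-70,-95,0)),((568,416),(70,-95,0)),((84,242),(-115,55,87)),((205,363),(-115,-55,87)),((578,278),(70,-95,89))]
o=lambda L,s,a:np.array([[(p[0]+.5)/s-.5+a[0],(p[1]+.5)/s-.5+a[1]] for p,_ in L])
tp,sp=o(T,4,(200,150)),o(S,5,(210,190))
w=lambda p,q:np.array([[p[0]+np.cos(p[2])*x-np.sin(p[2])*y,p[1]+np.sin(p[2])*x+np.cos(p[2])*y,z] for x,y,z in np.array(q,float).reshape(-1,3)/1e3])
pad=(np.array([289.5,261.5])/4-.5+[200,150])
def f(p,which=(1,1)):
    a=proj("top",w(p,[q for _,q in T]))-tp; b=proj("side",w(p,[q for _,q in S]))-sp
    c=proj("top",w(p,[[p[3]*1e3,154,75]]))-pad
    return np.r_[a.ravel()*which[0],b.ravel()*which[1],c.ravel()]
for wh in((1,1),(1,0),(0,1)):
    r=least_squares(f,[.55,-.05,.2,0],args=(wh,),loss='soft_l1'); print(r.x.round(4),r.fun.round(1))
    p=r.x
    print("paddle",w(p,[p[3]*1e3,154,75]),"bar",w(p,[-115,0,87]),"hinge",w(p,[73,0,86]))
E
```

```text
[ 0.58   -0.0731  0.1629 -0.0203] [ 0.3  0.3  1.1  0.3 -0.1 -0.5 -0.9 -0.1 -0.3  0.1 -0.7  0.  -0.8 -1.3
 -0.5  0.8  0.6  0.8  0.5  1.1 -0.1  0.6  1.3 -1.4 -0.3  0.1]
paddle [[0.53499091 0.07553328 0.075     ]] bar [[ 0.46652262 -0.09178671  0.087     ]] hinge [[ 0.6520335  -0.06129552  0.086     ]]
[ 0.5801 -0.0737  0.1606 -0.0207] [ 0.4  0.2  1.3  0.3  0.2 -0.5 -0.7 -0.2 -0.2 -0.  -0.6  0.1 -0.  -0.
 -0.   0.   0.   0.   0.   0.  -0.   0.   0.  -0.  -0.1  0. ]
paddle [[0.53507129 0.07500947 0.075     ]] bar [[ 0.46658307 -0.09209052  0.087     ]] hinge [[ 0.65216453 -0.0620319   0.086     ]]
[ 0.5796 -0.0723  0.1704 -0.0189] [ 0.   0.   0.   0.  -0.  -0.  -0.   0.  -0.   0.  -0.  -0.  -0.7 -1.5
 -0.4  0.6  0.3  0.4  0.3  1.2 -0.   0.5  1.1 -1.7 -0.6  0.1]
paddle [[0.53489316 0.07624881 0.075     ]] bar [[ 0.46627401 -0.09181986  0.087     ]] hinge [[ 0.65155177 -0.05994269  0.086     ]]
```

Call:
{"fn": "play_rows", "kwargs": {
  "plan": [0,0,0,0,0,0.184,0,0,0,0,0,0,0.184,0,0,0,0,0,0,0.184,0,0,0,0,0,0,0.184,0,0,0,0,0,0,0.184,0,0,0,0,0,0,0.184,0]
}}

```text
t: 0.95
eef_pos: [0.1565, 0.501, 0.2311]
orientation: [0.649, 0.761, -0.0, 0.0]
contact_force: [-0.0, -0.2, -0.1]
width: -0.0001
grasp_force: 0.0
```

Call:
{"fn": "play_rows", "kwargs": {
  "plan": [-4.37,2.77,0,0,0,0,0,-4.37,2.77,0,0,0,0,0,-4.37,2.77,0,0,0,0,0,-4.37,2.77,0,0,0,0,0,-4.37,2.77,0,0,0,0,0,-4.37,2.77,0,0,0,0,0,-4.37,2.77,0,0,0,0,0,-4.37,2.77,0,0,0,0,0,-4.37,2.77,0,0,0,0,0,-4.37,2.77,0,0,0,0,0,-4.37,2.77,0,0,0,0,0,0,0,0,0,0,0,0]
}}

```text
t: 2.45
eef_pos: [0.5373, 0.0739, 0.2305]
orientation: [0.648, 0.761, -0.0, 0.0]
contact_force: [0.3, -0.3, -0.7]
width: 0.0001
grasp_force: 0.0
```

```bash
cat >> h.py <<'E'
def st():
    s=robot.read_state();r=R.from_quat(s['orientation']).as_matrix()
    print(s['t'],s['eef_pos'].round(4),"ytool",np.arctan2(r[1,1],r[0,1]).round(4),"z",r[:,2].round(3),"F",s['contact_force'].round(1),"w",s['width'],s['grasp_force']);return s,r
def to(P):
    s,r=st();print("shift cm",(r.T@(np.array(P)-s['eef_pos'])*100).round(2))
E
python3 -c "
from h import *
to([.535,.0755,.075])"
```

```text
2.45 [0.5373 0.0739 0.2305] ytool 0.1599 z [-0. -0. -1.] F [ 0.3 -0.3 -0.7] w 9.217910123417016e-05 0.0
shift cm [ 0.2  -0.19 15.55]
```

Call:
{"fn": "play_rows", "kwargs": {
  "plan": [0.3,-0.2,3,0,0,0,0,0,0,4,0,0,0,0,0,0,4,0,0,0,0,0,0,2.5,0,0,0,0,0,0,0,0,0,0,0]
}}

```text
t: 3.08
eef_pos: [0.5312, 0.08, 0.0947]
orientation: [0.647, 0.763, -0.001, -0.002]
contact_force: [0.1, 0.2, 0.6]
width: -0.0002
grasp_force: 0.0
```

```bash
python3 - <<'E'
from h import *
to([.535,.0755,.075])
s=imaging.snapshot("side")[170:290,210:340,::-1]; t=imaging.snapshot("top")[150:260,200:380,::-1]
a=cv2.resize(s,(400,369),interpolation=cv2.INTER_CUBIC);b=cv2.resize(t,(400,244),interpolation=cv2.INTER_CUBIC)
b=cv2.copyMakeBorder(b,0,125,0,0,cv2.BORDER_CONSTANT)
cv2.imwrite("pics/a1.png",np.hstack([a,b]))
E
```

```text
3.075 [0.5312 0.08   0.0947] ytool 0.1648 z [-0.005  0.    -1.   ] F [0.1 0.2 0.6] w -0.0001982089395181558 0.0
shift cm [-0.51  0.31  1.97]
```

View pics/a1.png

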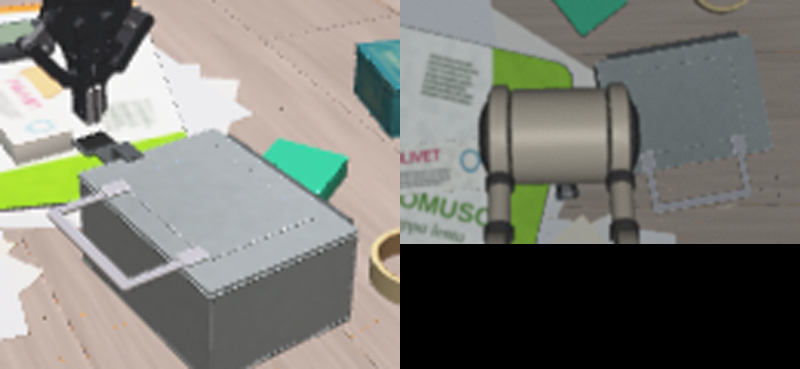

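The fingers are just above the paddle (side inset about 93,118), with the lid shut. I'll centre and press in small steps.

Call:
{"fn": "play_rows", "kwargs": {
  "plan": [-0.3,0.3,0,0,0,0,0,0,0,0.8,0,0,0,0,0,0,0.8,0,0,0,0,0,0,0.5,0,0,0,0,0,0,0.5,0,0,0,0,0,0,0.4,0,0,0,0,0,0,0,0,0,0,0]
}}

```text
t: 4.05
eef_pos: [0.5366, 0.0781, 0.0665]
orientation: [0.647, 0.763, 0.001, -0.0]
contact_force: [-2.5, 6.2, 6.6]
width: 0.0001
grasp_force: 3.4
```

```bash
python3 -c "
from h import *
to([.535,.0755,.058])"
```

```text
4.05 [0.5366 0.0781 0.0665] ytool 0.1639 z [ 0.     0.002 -1.   ] F [-2.5  6.2  6.6] w 0.00014916694136212855 3.4470078349113464
shift cm [-0.23 -0.2   0.85]
```

Call:
{"fn": "play_rows", "kwargs": {
  "plan": [0.2,0,0.4,0,0,0,0,0.1,0,0.3,0,0,0,0,0,0,0.2,0,0,0,0,0,0,0,0,0,0,0]
}}

```text
t: 4.55
eef_pos: [0.5366, 0.0801, 0.0598]
orientation: [0.647, 0.763, 0.001, 0.001]
contact_force: [-6.5, 1.4, 22.3]
width: 0.0
grasp_force: 11.0
```

```bash
python3 - <<'E'
from h import *
to([.535,.0755,.058])
s=imaging.snapshot("side")[150:290,180:340,::-1]
cv2.imwrite("pics/a2.png",cv2.resize(s,(640,560),interpolation=cv2.INTER_CUBIC))
E
```

```text
4.55 [0.5366 0.0801 0.0598] ytool 0.1642 z [ 0.002  0.    -1.   ] F [-6.5  1.4 22.3] w 1.2274135551276954e-05 10.952050164341927
shift cm [-0.42 -0.23  0.18]
```

View pics/a2.png

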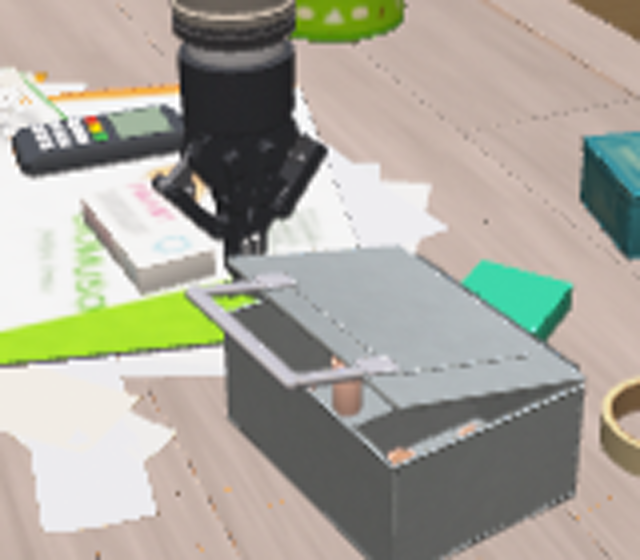

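The lid has popped ajar (bar ends at crop 192,292 and 293,380), and 22 N shows the lever is at its stop. I'll release the lever and compute the bar position.

Call:
{"fn": "play_rows", "kwargs": {
  "plan": [0,0,-1,0,0,0,0,0,0,-3,0,0,0,0,0,0,-5,0,0,0,0,0,0,-5,0,0,0,0,0,0,-4,0,0,0,0,0,0,0,0,0,0,0.4]
}}

```text
t: 5.35
eef_pos: [0.5377, 0.0797, 0.2405]
orientation: [0.647, 0.763, 0.002, 0.003]
contact_force: [0.2, -0.6, 0.4]
width: 0.017
grasp_force: 0.0
```

```bash
cat >> h.py <<'E'
B=np.array([.58,-.0731]);Y=.163
def w(x,y,z): return np.array([B[0]+np.cos(Y)*x-np.sin(Y)*y,B[1]+np.sin(Y)*x+np.cos(Y)*y,z])
def bar(a,y=0): return w(.073-.188*np.cos(a),y,.0865+.188*np.sin(a))
E
python3 - <<'E'
from h import *
px=(np.array([[192,292],[293,380]])+.5)/4-.5+[180,150]
for a in np.arange(.15,.4,.05): print(a.round(2),(proj("side",[bar(a,.055),bar(a,-.055)])-px).round(1).tolist())
b=bar(.25);print(b)
to(b+[0,0,-.017])
E
```

```text
0.15 [[-0.6, 6.6], [-1.8, 7.6]]
0.2 [[-0.2, 3.1], [-1.3, 3.8]]
0.25 [[0.4, -0.4], [-0.5, 0.0]]
0.3 [[1.2, -4.0], [0.4, -3.9]]
0.35 [[2.1, -7.6], [1.5, -7.8]]
[ 0.47229133 -0.09081367  0.13301194]
5.35 [0.5377 0.0797 0.2405] ytool 0.1641 z [ 0.007 -0.    -1.   ] F [ 0.2 -0.6  0.4] w 0.017001617732571802 0.0
shift cm [-15.74  -9.33  12.4 ]
```

Call:
{"fn": "play_rows", "kwargs": {
  "plan": [-3.15,-1.87,0,0,0,0,0.42,-3.15,-1.87,0,0,0,0,0.42,-3.15,-1.87,0,0,0,0,0.42,-3.15,-1.87,0,0,0,0,0.42,-3.15,-1.87,0,0,0,0,0.42,0,0,0,0,0,0,0.42,0,0,0,0,0,0,0.42]
}}

```text
t: 6.22
eef_pos: [0.4694, -0.0905, 0.2364]
orientation: [0.647, 0.763, -0.0, -0.001]
contact_force: [-0.2, 0.1, 0.5]
width: 0.0358
grasp_force: 0.0
```

```bash
python3 - <<'E'
from h import *
to(bar(.25)+[0,0,-.018])
E
```

```text
6.225 [ 0.4694 -0.0905  0.2364] ytool 0.1636 z [-0.001  0.001 -1.   ] F [-0.2  0.1  0.5] w 0.0357930041155959 0.0
shift cm [-0.09  0.29 12.14]
```

Call:
{"fn": "play_rows", "kwargs": {
  "plan": [0,0.25,2.5,0,0,0,0.42,0,0,2.5,0,0,0,0.42,0,0,2,0,0,0,0.42,0,0,2,0,0,0,0.42,0,0,1.5,0,0,0,0.42,0,0,1.5,0,0,0,0.42,0,0,0,0,0,0,0.42]
}}

```text
t: 7.1
eef_pos: [0.4715, -0.0892, 0.1161]
orientation: [0.646, 0.763, -0.0, -0.001]
contact_force: [-0.1, -0.1, 0.2]
width: 0.0357
grasp_force: 0.0
```

```bash
python3 - <<'E'
from h import *
to(bar(.25)+[0,0,-.018])
s=imaging.snapshot("side")[150:290,180:340,::-1]
cv2.imwrite("pics/a3.png",cv2.resize(s,(640,560),interpolation=cv2.INTER_CUBIC))
E
```

```text
7.1 [ 0.4715 -0.0892  0.1161] ytool 0.1655 z [-0.003  0.001 -1.   ] F [-0.1 -0.1  0.2] w 0.03572027757905744 0.0
shift cm [-0.17  0.05  0.1 ]
```

View pics/a3.png

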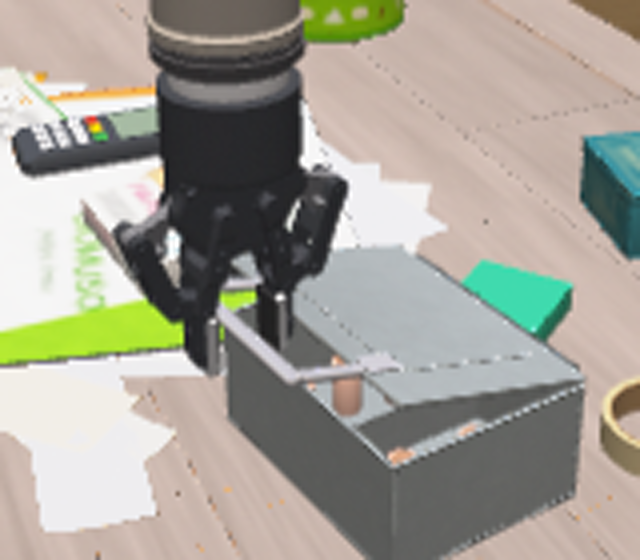

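The fingers straddle the bar, with the front finger at (205,345) and the rear finger at (275,315) in the gap. I'll close them.

Call:
{"fn": "play_rows", "kwargs": {
  "plan": [0,0,0,0,0,0,0.2,0,0,0,0,0,0,0.12,0,0,0,0,0,0,0,0,0,0,0,0,0,0,0,0,0,0,0,0,0],
  "grip_force": 50
}}

```text
t: 7.78
eef_pos: [0.4721, -0.0905, 0.1174]
orientation: [0.647, 0.763, 0.0, 0.0]
contact_force: [-0.0, 0.7, -0.5]
width: 0.0083
grasp_force: 48.7
```

```bash
python3 - <<'E'
from h import *
s,r=st()
print((r.T@(bar(.25)-s['eef_pos'])*100).round(2))
p=bar(.25)
for a in np.linspace(.25,1.047,11)[1:]:
    q=bar(a); print(a.round(3),(r.T@(q-p)*100).round(2)); p=q
E
```

```text
7.775 [ 0.4721 -0.0905  0.1174] ytool 0.1639 z [ 0.  0. -1.] F [-0.   0.7 -0.5] w 0.008254037491091458 48.671255707740784
[-0.04  0.01 -1.56]
0.33 [-0.    0.43 -1.44]
0.409 [-0.    0.54 -1.4 ]
0.489 [-0.    0.65 -1.35]
0.569 [-0.    0.76 -1.29]
0.648 [-0.    0.86 -1.23]
0.728 [-0.    0.95 -1.16]
0.808 [-0.    1.04 -1.08]
0.888 [-0.    1.12 -0.99]
0.967 [-0.   1.2 -0.9]
1.047 [-0.    1.27 -0.8 ]
```

Call:
{"fn": "play_rows", "kwargs": {
  "plan": [0,0.2,-0.72,0,0,0,0,0,0.23,-0.72,0,0,0,0,0,0.26,-0.7,0,0,0,0,0,0.28,-0.7,0,0,0,0,0,0.32,-0.68,0,0,0,0,0,0.33,-0.67,0,0,0,0,0,0.37,-0.65,0,0,0,0,0,0.39,-0.64,0,0,0,0,0,0.42,-0.62,0,0,0,0,0,0.44,-0.61,0,0,0,0,0,0,0,0,0,0,0]
}}

```text
t: 9.15
eef_pos: [0.5039, -0.0851, 0.1847]
orientation: [0.647, 0.763, -0.0, -0.0]
contact_force: [-2.6, -0.4, 0.0]
width: 0.0078
grasp_force: 48.8
```

```bash
python3 - <<'E'
from h import *
to(bar(.648)+[0,0,-.0156])
to(bar(1.047)+[0,0,-.0156])
E
```

```text
9.15 [ 0.5039 -0.0851  0.1847] ytool 0.1643 z [-0.001 -0.    -1.   ] F [-2.6 -0.4  0. ] w 0.007776233550866176 48.80685746669769
shift cm [-0.05  0.02  0.03]
9.15 [ 0.5039 -0.0851  0.1847] ytool 0.1643 z [-0.001 -0.    -1.   ] F [-2.6 -0.4  0. ] w 0.007776233550866176 48.80685746669769
shift cm [-0.06  5.6  -4.9 ]
```

Tracking is good, so I'll continue to 60°.

Call:
{"fn": "play_rows", "kwargs": {
  "plan": [0,0.47,-0.59,0,0,0,0,0,0.49,-0.57,0,0,0,0,0,0.51,-0.55,0,0,0,0,0,0.53,-0.53,0,0,0,0,0,0.55,-0.51,0,0,0,0,0,0.57,-0.48,0,0,0,0,0,0.59,-0.46,0,0,0,0,0,0.61,-0.44,0,0,0,0,0,0.63,-0.41,0,0,0,0,0,0.64,-0.39,0,0,0,0,0,0,0,0,0,0,0,0,0,0,0,0,0,0]
}}

```text
t: 10.65
eef_pos: [0.5587, -0.076, 0.2353]
orientation: [0.647, 0.763, -0.0, -0.0]
contact_force: [-7.7, 0.3, 8.1]
width: 0.0082
grasp_force: 49.2
```

```bash
python3 - <<'E'
from h import *
to(bar(1.047)+[0,0,-.0156])
s=imaging.snapshot("side")[110:290,170:360,::-1]
cv2.imwrite("pics/a4.png",cv2.resize(s,(633,600),interpolation=cv2.INTER_CUBIC))
k=600/180
for a in(.95,1.0,1.047,1.1): print(a,((proj("side",[bar(a,.055),bar(a,-.055)])-[170,110]+.5)*k-.5).round().tolist())
E
```

```text
10.65 [ 0.5587 -0.076   0.2353] ytool 0.1641 z [-0. -0. -1.] F [-7.7  0.3  8.1] w 0.008217555760236084 49.2403918504715
shift cm [-0.06  0.05  0.16]
0.95 [[279.0, 215.0], [371.0, 274.0]]
1.0 [[288.0, 205.0], [381.0, 263.0]]
1.047 [[297.0, 197.0], [391.0, 254.0]]
1.1 [[308.0, 188.0], [402.0, 243.0]]
```

View pics/a4.png

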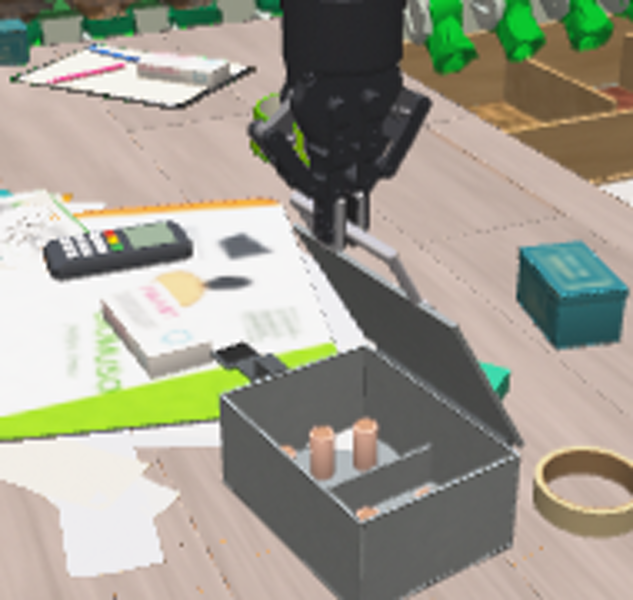

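The bar ends at (297,199) and (398,256) match about 60°, and the lever is back up. I'll lower slightly to ease the strain along the lid, then settle.

Call:
{"fn": "play_rows", "kwargs": {
  "plan": [0,0,0.12,0,0,0,0,0,0,0,0,0,0,0,0,0,0,0,0,0,0,0,0,0,0,0,0,0,0,0,0,0,0,0,0]
}}

```text
t: 11.32
eef_pos: [0.5581, -0.0761, 0.2349]
orientation: [0.647, 0.763, -0.0, -0.0]
contact_force: [-12.5, 1.3, 14.0]
width: 0.0076
grasp_force: 49.8
```

```bash
python3 - <<'E'
from h import *
s,r=st()
d=s['eef_pos']+[0,0,.0156]-w(.073,0,.0865);h=-(d[0]*np.cos(Y)+d[1]*np.sin(Y));print("angle",np.arctan2(d[2],h),np.hypot(h,d[2]))
print(robot.sign_off())
E
```

```text
11.325 [ 0.5581 -0.0761  0.2349] ytool 0.164 z [-0.001 -0.001 -1.   ] F [-12.5   1.3  14. ] w 0.00756250554557434 49.77905809879303
angle 1.0453191840701888 0.1895555152023634
the job is handed in; nothing more can be done
None
```

The job is handed in after 11.3 s: I pressed the lever to its stop and released it, then raised the lid to an estimated 59.9°, where the gripper still holds it at about 50 N. I touched none of the surrounding items.

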